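# Unload the jammed drill jig

### The job

The drilled aluminium spacer has to come out of the drill jig, but the jig's hinged leaf is held down by its roller catch: pick up the cold chisel, put its edge into the pry slot in the jig's front, lever the leaf up off the catch, and swing it all the way over until it lies back on its stop. Then push the spacer along its channel with the chisel until it drops into the wooden tray at the end; its edges are sharp, so keep the fingers off it. Finally lay the chisel down flat on the bench, and leave the other things where they are.

Things in the scene. Friction and masses are not known exactly. Their poses are not given: they have to be found in the camera images.
- drill_jig: Fixed leaf drill jig and wooden tray on one dark board (113 x 224 x 18 mm; jig x -51 to 62, y -59 to 165). Origin: bench level under the jig body's middle; +x from its front (pry slot, brass-capped catch) to its back (hinge), +y from jig to tray, z up. The dark steel block spans x -40 to 40, y -36 to 36, top at z = 111 mm.
- channel_mouth (a point): Middle of the channel floor's edge at the end away from the tray, at (0, -36, 80) mm of the jig; axes as the jig's. The channel, 32 mm wide, runs from here along +y right through the body (72 mm), walls 31 mm high, roofed by the shut leaf. A low stop plate, 5 mm thick, its top 5 mm above the floor, stands before this end; above it the end is open.
- pry_slot (a point): Middle of the pry slot's mouth, at (-40, -11, 108) mm of the jig: a pocket in the front face, 38 mm wide along y, 6 mm high (105 to 111 mm above the bench; its roof is the leaf's underside), 18 mm deep along +x. Axes as the jig's. The catch stands out 20 mm (its brass cap 31 mm) from the front face beside the slot, from 21 mm on the +y side of this point.
- leaf_hinge (a point): Middle of the leaf's hinge axis, at (47, 0, 116) mm of the jig; the axis runs along the jig's y.
- leaf (a joint): Angle of the leaf: 0 shut, held by the spring roller catch; grows as its front edge rises; 1.57 upright; 3.0 lying over to the back on its stop. The catch holds against about 14 N upward at the slot and has let go by 0.06 rad; a leaf let fall again rests loosely on the roller at 0.1. The hinge is free: the leaf falls back from under 1.57 and falls over from beyond it.
- leaf_front (a point): Middle height of the leaf's front edge, above the pry slot when shut; moves with the leaf. The leaf is a bright steel plate 76 x 72 x 10 mm, 0.28 kg, lying 11 to 87 mm from the hinge axis, its mid-thickness level with it. Shut, a lug at its tray side hangs 19 mm below its mid-thickness across the channel's end, so that the spacer cannot leave.
- cold_chisel: Steel cold chisel, 176 mm long, lying on the bench: round shank 21 mm thick, widening to a thin blade 26 mm wide. Origin on its underside at mid-length; -y points to the cutting edge, z up as it lies (blade's width level). Mass 0.2 to 0.4 kg, balanced near mid-length.
- chisel_mid (a point): Centre line of the chisel at mid-length, 10.6 mm above the bench as it lies; axes as cold_chisel's. Cutting edge 88 mm away along -y, blunt end 88 mm along +y. Round shank from 36 mm on the -y side to the blunt end; from there to the edge the blade tapers from 16 to 1 mm thick (5.5 mm thick 16 mm from the edge, 3 mm thick 5 mm from the edge).
- spacer_mid (a point): Centre of the aluminium spacer, a block 30 x 62 x 30 mm (its x, y, z) with a hole drilled in its top, 0.1 to 0.21 kg. It lies loose in the jig's channel, its length along the channel, its top 1 mm below the shut leaf.
- tray_mid (a point): Middle of the wooden tray's inner floor, at (0, 101, 46) mm of the jig: 88 mm along the jig's x, 105 mm along y. Wall tops 76 mm above the bench, the one by the jig 70 mm, which is 10 mm below the channel floor.
- punch: Bystander: steel punch, 121 mm long, 16 mm thick, tapering to a round point; it and the chisel may swap places. Origin under its middle.
- oil_can: Bystander: conical oil can with a long spout, 76 mm wide, 166 mm high. Origin under its middle.
- bolt_tin: Bystander: rusty open tin, 75 mm wide, 60 mm high. Origin under its middle.
- try_square: Bystander: try square lying flat, 116 x 182 x 16 mm. Origin under its middle.
- whetstone: Bystander: whetstone in a wooden bed, 63 x 202 x 43 mm. Origin under its middle.
Mind the look-alikes: they are no part of the job. There is more than one size of the cold_chisel; the one meant has the size given above.

How it is judged:
By the outcome, as a careful person would: the job done as asked, in the order asked, and still so for the second after the job is handed in, with the robot touching nothing.
It also fails if it takes over 66 s, if anything falls off the work surface, if the arm or the gripper's body presses on something with over 40 N, if the wrist force passes 120 N, or if a joint passes its speed limit or range.

### The arm

A 6-joint arm with a two-finger parallel gripper is mounted at the origin on a cart in front of the work surface, level with it; the furniture and walls round the work are solid. World frame = base frame: x ahead of the robot, y to its left, z up, the work surface at z = 0. Lengths are in m, angles in rad, forces in N, time in s.
With the tool pointing down it reaches from about 0.425 to 0.95 m from the base axis. Payload 3.5 kg.
Tool frame: the origin (TCP) lies midway between the tips of the shut fingers; the grasp point (between the pads) lies ctrl.hold_point_z behind it (ctrl.hold_point_z is the distance from the TCP to the grasp point, in m); z points along the fingers, x is the direction in which the jaws open and shut, and the axes are right-handed (so a half turn about z gives the same grasp; the last joint's range is limited). The gripper opens to 85 mm and grips with 20 to 120 N. Pads are 22 mm wide; open, the fingers measure 114 mm over their backs; the gripper's body (76 mm by 85 mm) begins 54 mm behind the grasp point. The pads swing forward as they close: fully open they stand 13 mm farther back than shut.
Start: joints at [1.001, 0.286, 1.577, -0, 1.279, -0.15], TCP at [0.275, 0.616, 0.211] pointing down, gripper open.
Joint ranges: [-2.77, 2.77], [-0.9, 2.22], [0.21, 2.48], [-1.53, 4.67], [0.24, 2.81], [-2.84, 2.84]. Speed limits (rad/s): [2.79, 2.79, 3.14, 3.14, 3.14, 3.14].

### API

Orientations are given as a unit quaternion [x, y, z, w].
In Python, from plant import ctrl gives the robot as it stands.
- The arm moves only by the tool step_arm, never from a script. Its arguments are lists of equal length, an entry for each row: "gripper": the gripper's target within -1 to 1 (shut at 1, half-way at 0, fully open at -1); "linear": the shift along the tool's x, y, z in m, a list of three; "delta_rot": the turn, a rotation vector about the tool's x, y, z in degrees, a list of three. A call has 1 to 20 rows; each row is the pose to reach, as a shift and turn from the pose commanded when the call began, along the tool's axes at that moment; what a row does not reach only later rows make up. A row lasts 1/8 s, in which the tool goes at most 62.5 mm and 10.7 degrees, less where a joint would pass 70% of its speed; a pose out of reach is approached as far as the arm can. A call with a gripper value outside its range is refused whole. The fingers move at their own pace and stop on an object; "grip_force" is the grip in N (left out, the last holds). Time passes only in rows, so rows that repeat a pose let the fingers close. It gives the time, the measured TCP pose, the force and the opening at its end, in the units of the state.
- ctrl.get_state(): the state, without advancing time (a new reading comes with each control period).
- ctrl.read_camera(name): name is "scene" or "top" or "wrist"; returns a dict with "frame" (400x640x3 uint8, red, green, blue), "fx", "fy", "cx", "cy" (pixels), "view" (4x4, takes a point from world to camera coordinates). Camera axes: x right, y down, z forward; pixel columns grow to the right and rows downward; lengths in m; the calibration is good to about 2 mm. A picture is of the moment at which its call begins. There is no depth.
- ctrl.sign_off(): hands the job in, once; it reports no verdict.
The state is a dict: "time": time; "qpos": joint angles; "dq": joint speeds; "joint_efforts": joint torques, N m; "eef_pos": TCP position; "tcp_rot": TCP orientation; "contact_force": force on the tool from outside, world axes, zero at the start; "wrist_torque": the same for the moment, N m; "opening": opening from 0.0 (shut) to 1.0 (fully open).
Only numpy, scipy, OpenCV 4.12 (cv2) and the standard library are available. Lean on these libraries where they do the work, as an engineer would, in place of code of your own. Each camera call takes 0.05 s, during which the arm holds its last target. There are 200 camera calls.

## Working session

There is one attempt and no reset: what is moved stays moved. The work goes in short steps, Python scripts to look and compute and a tool call to move; the robot and the scene stay as the last step left them, time stands still between calls to the robot, and variables do not carry over. Pictures are saved under pics/ and viewed, on a budget of 10 in all, crops included, one or two more only if the job needs it, and the job is handed in when it is done.

Besides the shell and the picture viewer there is one more tool, called after ">>>" as a command line: name --argument value ..., lists and objects as JSON in quotes. step_arm: Moves the arm, as the interface text tells. Its arguments: {"type":"object","properties":{"gripper":{"type":"array"},"linear":{"type":"array"},"delta_rot":{"type":"array"},"grip_force":{"type":"number"}},"required":["gripper","linear","delta_rot"]}

```bash
ls; mkdir -p pics; cat > h.py <<'E'
import numpy as np, cv2
from plant import ctrl
from scipy.spatial.transform import Rotation as R
def cam(n,save=None):
    c=ctrl.read_camera(n)
    if save: cv2.imwrite(save,c['frame'][:,:,::-1])
    return c
def ray(c,u,v,z):
    V=np.array(c['view']);Rm=V[:3,:3];o=-Rm.T@V[:3,3]
    d=Rm.T@np.array([(u-c['cx'])/c['fx'],(v-c['cy'])/c['fy'],1])
    return o+d*(z-o[2])/d[2]
def proj(c,p):
    V=np.array(c['view']);q=V[:3,:3]@np.array(p)+V[:3,3]
    return np.array([c['fx']*q[0]/q[2]+c['cx'],c['fy']*q[1]/q[2]+c['cy']])
E
python3 - <<'E'
from h import *
a=cam('top','pics/top.png');b=cam('scene','pics/scene.png')
for c in(a,b):
    V=np.array(c['view']);print(c['fx'],c['cx'],c['cy'],-V[:3,:3].T@V[:3,3],V[:3,:3].round(3).tolist())
print(ctrl.get_state(),ctrl.hold_point_z)
E
```

```text
pics
361.0145960276181 315.61536439332826 198.82999865755917 [0.41137514 0.0281753  1.17954099] [[-0.02, -1.0, -0.002], [-0.996, 0.02, -0.085], [0.085, 0.0, -0.996]]
519.3022351430886 312.60313039130364 198.03445534024956 [-0.40531826 -1.24867727  1.32845299] [[0.812, -0.583, 0.007], [-0.355, -0.503, -0.788], [0.463, 0.638, -0.615]]
{'time': 0.1, 'qpos': array([ 1.00100045e+00,  2.87098830e-01,  1.57801859e+00, -2.65631290e-07,
        1.27861260e+00, -1.50013784e-01]), 'dq': array([-0.0022398 , -0.00358312, -0.0023016 ,  0.00295003,  0.00152636,
        0.00058666]), 'joint_efforts': array([-4.58326995e-04, -4.07293081e+01, -2.93699867e+01, -2.00419408e-04,
        3.36440709e-03, -2.66882000e-05]), 'eef_pos': array([0.27473923, 0.61586271, 0.20947755]), 'tcp_rot': array([ 8.38915905e-01,  5.44260013e-01, -9.73342829e-04,  4.41236829e-04]), 'contact_force': array([ 0.68434112, -0.05334638, -0.51644593]), 'wrist_torque': array([0.00035346, 0.00776671, 0.02928737]), 'opening': 1.001792496384685} 0.0187
```

View pics/top.png

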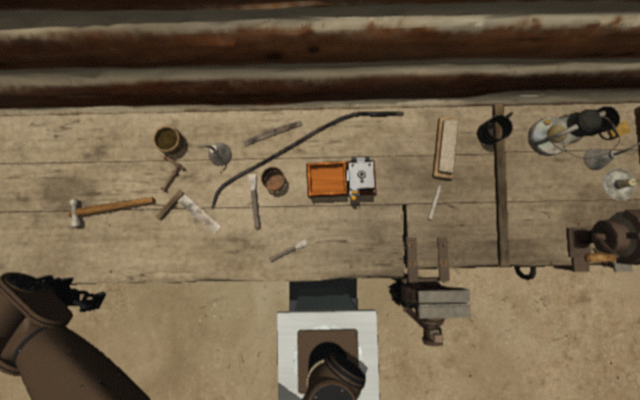

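View pics/scene.png

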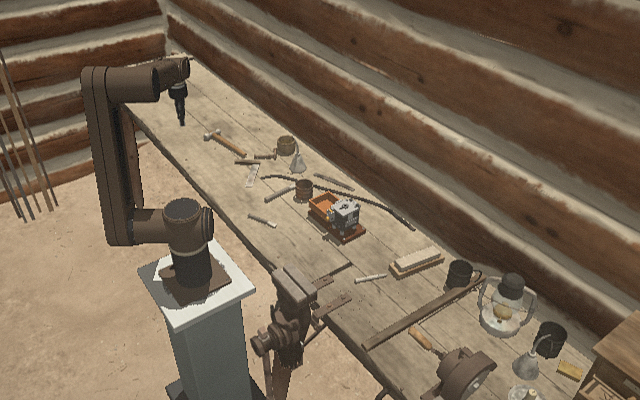

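The top view shows the jig body at (361,175), the tray at (327,179) and the brass catch at (354,199). Chisel candidates:
- (256,202): about 54 px, or 176 mm
- (288,251): about 41 px, or 135 mm
- (273,132): about 58 px
- (433,203): about 33 px, probably the punch

The one at (256,202) fits by length. I'll confirm it in one enlarged crop.

```bash
python3 - <<'E'
from h import *
a=cv2.imread('pics/top.png')
x=cv2.resize(a[115:270,230:385],(620,620)[:2],interpolation=cv2.INTER_CUBIC)[:600]
s=cv2.imread('pics/scene.png')
cv2.imwrite('pics/c1.png',x)
y=cv2.resize(s[170:250,250:370],(800,533),interpolation=cv2.INTER_CUBIC)
cv2.imwrite('pics/c2.png',y)
E
```

```text
(no output)
```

View pics/c1.png

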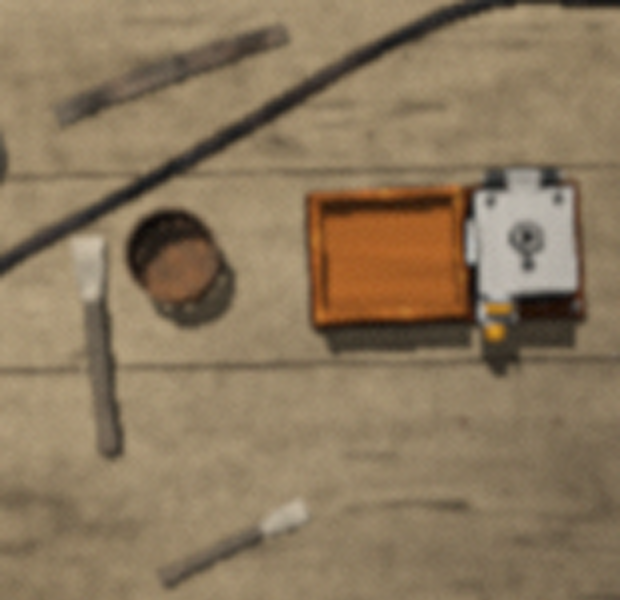

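View pics/c2.png

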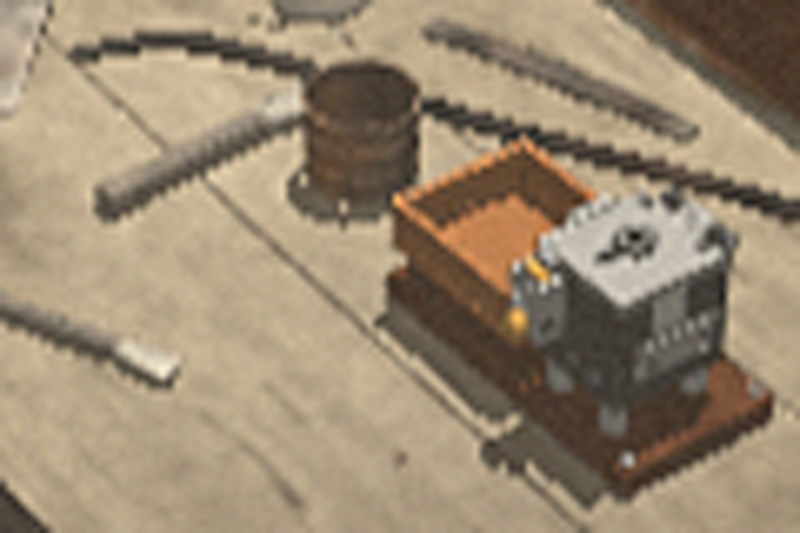

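The crop confirms the chisel at top px (252,174) edge to (257,228) butt, with its blade pointing away from the robot; the chisel at (288,251) is the smaller look-alike. Next I work out rough positions and the hover move.

```bash
cat >> h.py <<'E'
def todelta(p,Rw):
    "shift & rotvec in tool axes from measured pose"
    s=ctrl.get_state();R0=R.from_quat(s['tcp_rot'])
    return R0.inv().apply(np.array(p)-s['eef_pos']).round(4), (R0.inv()*Rw).as_rotvec(degrees=True).round(2)
def down(phi): # tool x at world angle phi deg, z down
    c,s=np.cos(np.radians(phi)),np.sin(np.radians(phi))
    return R.from_matrix(np.array([[c,s,0],[s,-c,0],[0,0,-1]]).T)
E
python3 - <<'E'
from h import *
a=cam('top')
A=[ray(a,230+88/4,115+237/4,.005),ray(a,230+110/4,115+452/4,.0106)]
print(A,np.linalg.norm(A[0]-A[1]))
# leaf top corners z=.121, tray corners z=.076
for u,v,z in [(475,190,.121),(580,187,.121),(578,290,.121),(478,300,.121),(310,192,.076),(315,325,.076),(468,325,.07),(466,188,.07),(494,333,.1)]:
    print(ray(a,230+u/4,115+v/4,z).round(4))
d=A[0]-A[1];th=np.degrees(np.arctan2(d[1],d[0]));print('dir',th)
m=(A[0]+A[1])/2
print(todelta([m[0],m[1],.25],down(th-90)))
print([np.array(ctrl.read_camera('wrist')[k]).round(3).tolist() for k in('fx','cx','cy','view')])
E
```

```text
[array([0.59653996, 0.23561491, 0.005     ]), array([0.42010623, 0.21782404, 0.0106    ])] 0.1774168340675246
[ 0.6075 -0.0722  0.121 ]
[ 0.6082 -0.1501  0.121 ]
[ 0.5313 -0.146   0.121 ]
[ 0.5254 -0.0721  0.121 ]
[0.6169 0.0511 0.076 ]
[0.5136 0.0492 0.076 ]
[ 0.5117 -0.0687  0.07  ]
[ 0.6187 -0.0701  0.07  ]
[ 0.5026 -0.0854  0.1   ]
dir 5.758013002990782
(array([-0.2603,  0.3719, -0.04  ]), array([1.3000e-01, 6.0000e-02, 1.5019e+02]))
[337.949, 317.469, 208.703, [[0.408, 0.913, -0.001, -0.675], [0.881, -0.393, 0.265, -0.034], [0.241, -0.109, -0.964, 0.378], [0.0, 0.0, 0.0, 1.0]]]
```

The chisel comes out at 177 mm long, midpoint (0.508, 0.227), pointing 5.8° from +x. The jig is at about (0.57, -0.11). I'll hover over the chisel.

>>> step_arm --gripper '[-0.3,-0.3,-0.3,-0.3,-0.3,-0.3,-0.3,-0.3,-0.3,-0.3,-0.3,-0.3,-0.3,-0.3,-0.3,-0.3]' --linear '[[-0.02,0.03,-0.01],[-0.04,0.06,-0.02],[-0.06,0.09,-0.03],[-0.08,0.12,-0.04],[-0.11,0.15,-0.04],[-0.14,0.19,-0.04],[-0.17,0.23,-0.04],[-0.2,0.27,-0.04],[-0.22,0.3,-0.04],[-0.24,0.33,-0.04],[-0.25,0.35,-0.04],[-0.26,0.372,-0.04],[-0.26,0.372,-0.04],[-0.26,0.372,-0.04],[-0.26,0.372,-0.04],[-0.26,0.372,-0.04]]' --delta_rot '[[0,0,10],[0,0,20],[0,0,30],[0,0,40],[0,0,50],[0,0,60],[0,0,70],[0,0,80],[0,0,90],[0,0,100],[0,0,110],[0,0,120],[0,0,130],[0,0,140],[0,0,150.2],[0,0,150.2]]'

```text
time: 2.35
eef_pos: [0.5088, 0.2273, 0.2508]
tcp_rot: [0.742, -0.67, 0.0, -0.0]
contact_force: [0.0, -0.5, 0.7]
opening: 0.648
```

```bash
python3 - <<'E'
from h import *
c=cam('wrist','pics/w1.png')
s=ctrl.get_state();print(s['time'],s['qpos'].round(3),s['eef_pos'],s['tcp_rot'].round(4),s['opening'])
for p in([.508,.227,.01],[.5965,.2356,.005],[.42,.218,.01]):print(proj(c,p))
E
```

```text
2.4 [ 0.238 -0.003  1.826 -0.     1.319  1.706] [0.50878356 0.22732139 0.25078808] [ 0.7427 -0.6696  0.     -0.    ] 0.6513149078110992
[317.88415925 174.09584022]
[318.32666852  96.60948289]
[317.83407699 242.95920043]
```

View pics/w1.png

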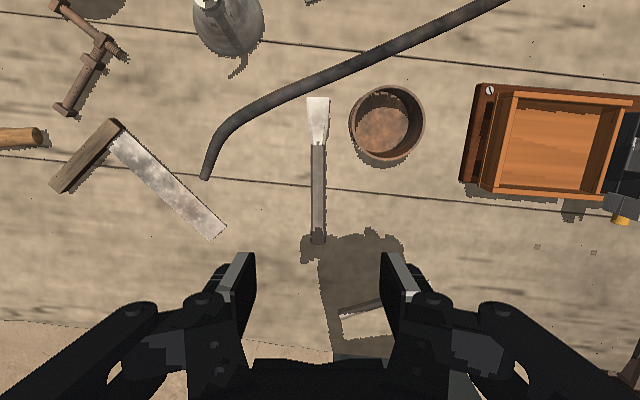

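The wrist view shows the chisel edge at (318,97) and butt at (317,243), within 1 px of where the estimates project, so the position is good. The small chisel lies below at (365,318). Now down to grasp.

>>> step_arm --gripper '[-0.3,-0.3,-0.3,-0.3,-0.3,-0.3,-0.3,1,1,1,1,1,1,1]' --linear '[[0,0,0.06],[0,0,0.12],[0,0,0.18],[0,0,0.22],[0,0,0.24],[0,0,0.248],[0,0,0.248],[0,0,0.248],[0,0,0.248],[0,0,0.248],[0,0,0.248],[0,0,0.248],[0,0,0.248],[0,0,0.248]]' --delta_rot '[[0,0,0],[0,0,0],[0,0,0],[0,0,0],[0,0,0],[0,0,0],[0,0,0],[0,0,0],[0,0,0],[0,0,0],[0,0,0],[0,0,0],[0,0,0],[0,0,0]]' --grip_force 120

```text
time: 4.15
eef_pos: [0.5088, 0.2273, 0.0027]
tcp_rot: [0.742, -0.671, -0.0, 0.0]
contact_force: [0.5, 1.0, 0.1]
opening: -0.002
```

```bash
python3 - <<'E'
from h import *
s=ctrl.get_state();print(s['time'],s['qpos'].round(4).tolist(),s['eef_pos'],s['tcp_rot'].round(4),s['opening'],s['contact_force'])
# fit planar arm: r,z from 3 poses
Q=np.array([[.2871,1.5780,1.2786],[-.003,1.826,1.319],s['qpos'][[1,2,4]]])
P=[[.27473923,.61586271,.20947755],[.50878,.22732,.25079],s['eef_pos']]
A=[];b=[]
for q,p in zip(Q,P):
    a1,a2,a3=q[0],q[0]+q[1],q.sum()
    A+=[[np.sin(a1),np.sin(a2),np.sin(a3),0,1],[np.cos(a1),np.cos(a2),0,1,0]];b+=[np.hypot(*p[:2]),p[2]]
x,res,rk,sv=np.linalg.lstsq(np.array(A),np.array(b),rcond=None);print('L1 L2 Lt(x) h-Lt, r0',x,np.array(A)@x-b,rk)
E
```

```text
4.15 [0.2382, 0.2971, 1.9897, -0.0, 0.8549, 1.7086] [0.50876687 0.22733555 0.00266143] [ 7.417e-01 -6.708e-01 -0.000e+00  1.000e-04] -0.0015728210084047904 [0.52308812 1.02358247 0.07816043]
L1 L2 Lt(x) h-Lt, r0 [ 0.41197549  0.56403249 -3.37548191 -0.02116468  0.01082512] [ 1.46855967e-05  8.59843568e-04 -1.00061839e-04 -7.28872708e-04
  8.53762419e-05 -1.30970860e-04] 5
```

The gripper shut completely, so the grasp missed. I need a look.

```bash
python3 - <<'E'
from h import *
c=cam('wrist','pics/w2.png')
E
```

```text
(no output)
```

View pics/w2.png

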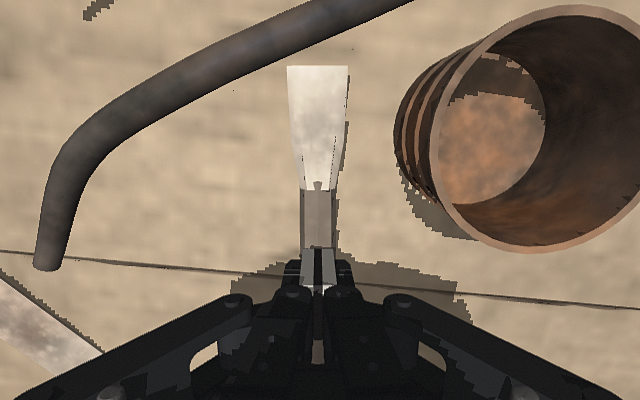

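```bash
python3 - <<'E'
from h import *
c=cam('wrist');s=ctrl.get_state()
print('tcp',proj(c,s['eef_pos']))
m=np.array([.508,.227,.0106]);d=np.array([np.cos(.1005),np.sin(.1005),0])
for t in(.088,.036,0,-.02):print(t,proj(c,m+d*t))
print(ray(c,318,66,.011),ray(c,318,190,.0106), ray(c,303,215,.0106),ray(c,336,215,.0106))
g=c['frame'];print(s['joint_efforts'].round(2),s['opening'])
cv2.imwrite('pics/w3.png',cv2.resize(g[170:310,240:400,::-1],(800,600)[:2],interpolation=cv2.INTER_CUBIC))
E
```

```text
tcp [317.87511797 250.33862286]
0.088 [318.55453449  66.46000884]
0.036 [318.47728416 186.51529465]
0 [318.43128988 257.99533247]
-0.02 [318.40794361 294.27793834]
[0.59566082 0.23607719 0.011     ] [0.54214532 0.23066632 0.0106    ] [0.52930903 0.23655847 0.0106    ] [0.53088636 0.22090038 0.0106    ]
[  0.   -34.32 -22.6   -0.     0.    -0.  ] -0.0021366253688997754
```

View pics/w3.png

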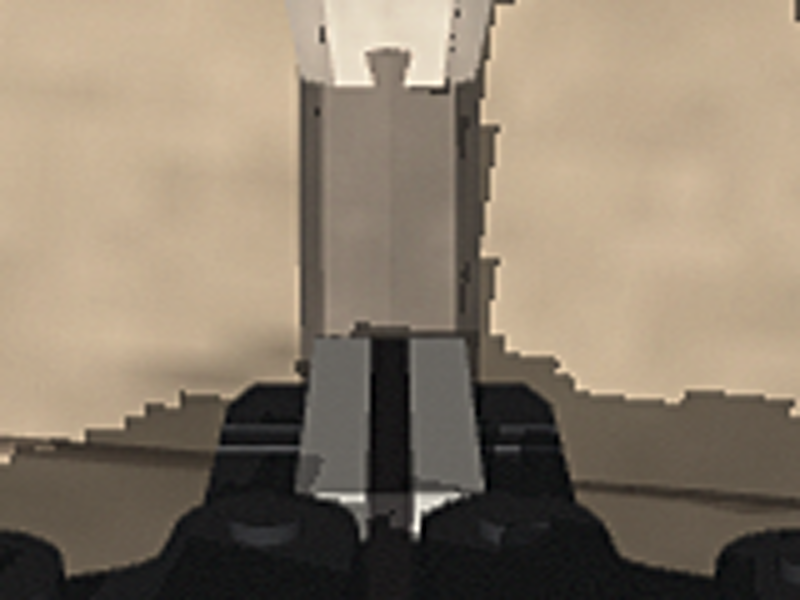

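>>> step_arm --gripper '[1,1,1]' --linear '[[0,0,-0.03],[0,0,-0.06],[0,0,-0.06]]' --delta_rot '[[0,0,0],[0,0,0],[0,0,0]]'

```text
time: 4.62
eef_pos: [0.5111, 0.2279, 0.0656]
tcp_rot: [0.742, -0.671, 0.002, -0.003]
contact_force: [-0.5, 0.1, 0.4]
opening: -0.003
```

```bash
python3 - <<'E'
from h import *
c=cam('wrist','pics/w4.png');s=ctrl.get_state()
print(s['eef_pos'],s['opening'],s['contact_force'],'tcp',proj(c,s['eef_pos']))
m=np.array([.508,.227,.0106]);d=np.array([np.cos(.1005),np.sin(.1005),0])
for t in(.088,.036,0,-.02):print(t,proj(c,m+d*t),proj(c,m+d*t+[0,0,.06]))
E
```

```text
[0.50962746 0.22756419 0.06365995] -0.000419335677112035 [ 0.00529455 -0.74784635 -0.24034967] tcp [318.32458492 251.60939201]
0.088 [318.93869461  85.86373298] [319.36816883  73.31706149]
0.036 [318.85606325 170.91596909] [319.21981456 190.0127032 ]
0 [318.80458124 223.9062582 ] [319.13087884 259.96964007]
-0.02 [318.77776087 251.51238985] [319.08556122 295.61653107]
```

View pics/w4.png

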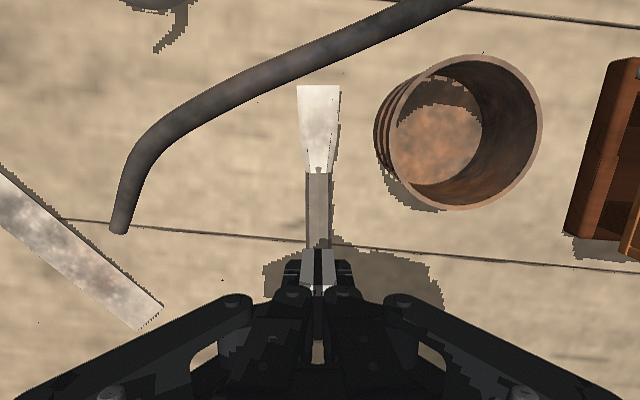

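The chisel has not moved (edge still at row 86) and the fingers are empty. I'll retry with the gripper closing in small stages and read the opening and force at each one.

>>> step_arm --gripper '[-0.3,-0.3,-0.3,-0.3,-0.3,-0.3,-0.3,0,0,0.2,0.2]' --linear '[[0,0,0],[0,0,0],[0,0,0],[0,0,0.02],[0,0,0.05],[0,0,0.06],[0,0,0.06],[0,0,0.06],[0,0,0.06],[0,0,0.06],[0,0,0.06]]' --delta_rot '[[0,0,0],[0,0,0],[0,0,0],[0,0,0],[0,0,0],[0,0,0],[0,0,0],[0,0,0],[0,0,0],[0,0,0],[0,0,0]]' --grip_force 30

```text
time: 6.05
eef_pos: [0.509, 0.2274, 0.0031]
tcp_rot: [0.742, -0.671, 0.0, -0.0]
contact_force: [0.5, 0.3, -0.1]
opening: 0.402
```

```bash
python3 - <<'E'
from h import *
c=cam('wrist','pics/w5.png');s=ctrl.get_state()
print(s['eef_pos'],s['opening'],s['contact_force'],'tcp',proj(c,s['eef_pos']))
V=np.array(c['view']);Rt=R.from_quat(s['tcp_rot'])
for dx in(-.0212,.0212):
  for dz in (0,-.0187): print(proj(c,s['eef_pos']+Rt.apply([dx,-.011,dz])))
E
```

```text
[0.50891458 0.22738883 0.00298633] 0.3977989244093857 [ 0.2088721  -0.22080037  0.28158131] tcp [317.91512252 250.41486912]
[276.20019109 230.24875077]
[271.34758896 243.68836605]
[359.64676279 230.25392151]
[364.5836378  243.69516633]
```

View pics/w5.png

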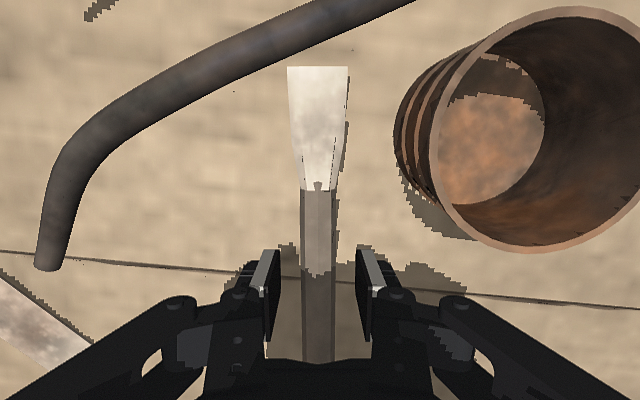

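The open fingers straddle the shank (36 px wide, columns 301–337), but the pad tips appear at row 250 where row 230 was predicted. That puts the real tips about 20–25 mm behind the stated TCP, so the first close passed over the shank. I'll go lower in small steps, watching the force.

>>> step_arm --gripper '[0.2,0.2,0.2,0.2]' --linear '[[0,0,0.005],[0,0,0.01],[0,0,0.013],[0,0,0.013]]' --delta_rot '[[0,0,0],[0,0,0],[0,0,0],[0,0,0]]'

```text
time: 6.6
eef_pos: [0.5084, 0.2272, -0.0108]
tcp_rot: [0.742, -0.671, -0.0, 0.0]
contact_force: [0.7, -0.0, 0.6]
opening: 0.4
```

>>> step_arm --gripper '[0.2,0.2,0.2]' --linear '[[0,0,0.002],[0,0,0.004],[0,0,0.004]]' --delta_rot '[[0,0,0],[0,0,0],[0,0,0]]'

```text
time: 6.98
eef_pos: [0.5087, 0.2273, -0.0144]
tcp_rot: [0.742, -0.671, -0.0, 0.0]
contact_force: [-1.0, -0.0, -0.1]
opening: 0.401
```

>>> step_arm --gripper '[0.2,0.2,0.2]' --linear '[[0,0,0.002],[0,0,0.003],[0,0,0.003]]' --delta_rot '[[0,0,0],[0,0,0],[0,0,0]]'

```text
time: 7.35
eef_pos: [0.5087, 0.2273, -0.0174]
tcp_rot: [0.742, -0.671, -0.0, 0.0]
contact_force: [0.4, -0.0, 0.0]
opening: 0.4
```

>>> step_arm --gripper '[0.5,1,1,1,1]' --linear '[[0,0,0],[0,0,0],[0,0,0],[0,0,0],[0,0,0]]' --delta_rot '[[0,0,0],[0,0,0],[0,0,0],[0,0,0],[0,0,0]]' --grip_force 100

```text
time: 7.98
eef_pos: [0.5089, 0.2274, -0.0168]
tcp_rot: [0.742, -0.671, 0.0, 0.0]
contact_force: [-2.9, -1.0, 5.4]
opening: 0.204
```

Gripped (opening 0.204). Lift clear and carry the chisel to a viewpoint beside the jig, turning it parallel to the jig's x axis.

>>> step_arm --gripper '[1,1,1,1,1,1,1,1,1,1,1]' --linear '[[0,0,-0.02],[0,0,-0.07],[0,0,-0.12],[0,0,-0.17],[0.04,0.02,-0.217],[0.09,0.04,-0.217],[0.14,0.06,-0.217],[0.18,0.08,-0.217],[0.21,0.09,-0.217],[0.219,0.091,-0.217],[0.219,0.091,-0.217]]' --delta_rot '[[0,0,0],[0,0,0],[0,0,0],[0,0,0],[0,0,1],[0,0,2],[0,0,3],[0,0,4],[0,0,5],[0,0,5.8],[0,0,5.8]]' --grip_force 120

```text
time: 9.35
eef_pos: [0.4402, 0.0004, 0.1997]
tcp_rot: [-0.706, 0.708, 0.0, 0.0]
contact_force: [-0.9, -0.5, -2.8]
opening: 0.199
```

```bash
python3 - <<'E'
from h import *
c=cam('wrist','pics/w6.png');s=ctrl.get_state()
print(s['time'],s['eef_pos'],s['tcp_rot'].round(4),s['opening'],s['contact_force'],s['qpos'].round(3))
for p in([.57,-.11,.121],[.53,-.123,.108],[.57,-.011,.046]):print(proj(c,p))
im=cv2.imread('pics/w6.png')
cv2.imwrite('pics/w6b.png',cv2.resize(im[0:240,260:580],(800,600),interpolation=cv2.INTER_CUBIC))
E
```

```text
9.4 [0.44025782 0.000882   0.19968763] [-7.068e-01  7.074e-01  2.000e-04  3.000e-04] 0.20245812512453082 [ 0.08998889  0.00618166 -2.86093334] [-2.300e-01 -2.470e-01  2.139e+00  1.000e-03  1.250e+00  1.342e+00]
[490.36621535  13.27243828]
[492.14656984  81.83194609]
[330.90860794  39.26122239]
```

View pics/w6b.png

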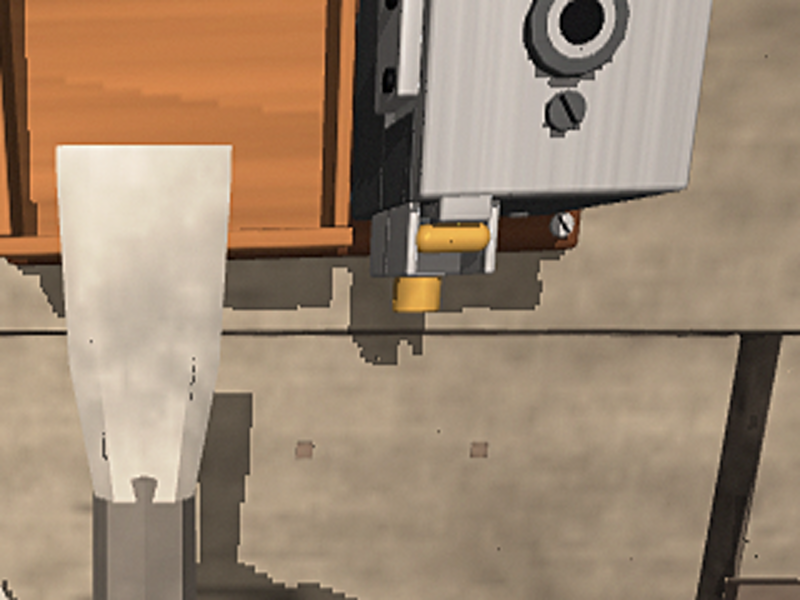

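The crop shows the blade edge at image px (283–353, 59) and the leaf's front top edge running from (429,78) to (535,75). The brass catch is at (441,95), with its cap at (427,117). Next I compute the jig pose from these.

```bash
python3 - <<'E'
from h import *
c=cam('wrist');s=ctrl.get_state()
L=lambda u,v,z:ray(c,260+u/2.5,v/2.5,z)
for n,u,v,z in[('leafFL',422,196,.121),('leafFR',688,188,.121),('leafL up',430,5,.121),('leafR up',711,5,.121),('bush',578,18,.124),
  ('trayinnerR',330,100,.07),('tray corner out',352,245,.07),('screwboard',563,225,.018)]: print(n,L(u,v,z).round(4))
zc=s['eef_pos'][2]+.0274
print('blade',L(57,147,zc).round(4),L(232,147,zc).round(4),'shank',L(97,560,zc).round(4),L(195,560,zc).round(4),zc)
# exact leaf edge from gradient
g=cv2.cvtColor(c['frame'],cv2.COLOR_RGB2GRAY).astype(int)
for u in(440,460,480,500,515,530): 
    col=g[66:90,u]; print(u,66+np.argmin(np.diff(col)),col[4:20].tolist())
E
```

```text
leafFL [ 0.5312 -0.0734  0.121 ]
leafFR [ 0.5332 -0.1442  0.121 ]
leafL up [ 0.5766 -0.0715  0.121 ]
leafR up [ 0.5765 -0.1427  0.121 ]
bush [ 0.5728 -0.108   0.124 ]
trayinnerR [ 0.5647 -0.0577  0.07  ]
tray corner out [ 0.5212 -0.0674  0.07  ]
screwboard [ 0.5309 -0.1603  0.018 ]
blade [0.5275 0.0138 0.2271] [ 0.5275 -0.0121  0.2271] shank [0.4634 0.0089 0.2271] [ 0.4634 -0.0076  0.2271] 0.22706277748659173
440 87 [194, 194, 196, 197, 196, 198, 203, 160, 119, 190, 198, 196, 195, 193, 192, 188]
460 77 [191, 192, 194, 191, 193, 196, 180, 146, 75, 40, 50, 70, 65, 112, 159, 96]
480 76 [184, 184, 184, 185, 185, 189, 152, 108, 66, 34, 28, 28, 30, 26, 23, 27]
500 76 [182, 184, 182, 181, 190, 167, 139, 71, 44, 28, 23, 16, 77, 145, 148, 145]
515 75 [179, 178, 181, 182, 187, 157, 110, 66, 27, 40, 138, 143, 139, 142, 143, 146]
530 75 [177, 177, 176, 179, 167, 139, 61, 132, 142, 143, 140, 141, 143, 144, 146, 147]
```

The jig yaw is about +1.7°, its origin is about (0.572, -0.108), and the bush agrees. The leaf is 71 mm wide and the blade 26 mm, both matching the description. Before the lever move I fit the arm geometry to check its reach.

```bash
cat >> h.py <<'E'
J=np.array([.5722,-.1076,0]);YAW=np.radians(1.7)
def jw(p): return J+R.from_euler('z',YAW).apply(np.array(p)/1000.)
E
python3 - <<'E'
from h import *
s=ctrl.get_state()
Q=np.array([[.2871,1.5780,1.2786],[-.003,1.826,1.319],[.2971,1.9897,.8549],s['qpos'][[1,2,4]]])
P=[[.27473923,.61586271,.20947755],[.50878,.22732,.25079],[.50877,.22734,.00266],s['eef_pos']]
A=[];b=[]
for q,p in zip(Q,P):
    a1,a2=q[0],q[0]+q[1]
    A+=[[np.sin(a1),np.sin(a2),0],[np.cos(a1),np.cos(a2),1]];b+=[np.sqrt(p[0]**2+p[1]**2-.01),p[2]]
x,*_=np.linalg.lstsq(np.array(A),np.array(b),rcond=None);print(x,np.array(A)@x-b)
L1,L2,H=x
def ik(r,z,tilt,Lt): # tilt deg: fingers forward
    t=np.radians(tilt);rw=r-Lt*np.sin(t);zw=z-H-Lt+Lt*np.cos(t)
    D=(rw**2+zw**2-L1**2-L2**2)/(2*L1*L2)
    if abs(D)>1:return None
    q3=np.arccos(D);q2=np.arctan2(rw,zw)-np.arctan2(L2*np.sin(q3),L1+L2*np.cos(q3))
    return np.array([q2,q3,np.pi-t-q2-q3]).round(2)
for edge in(-15,13):
    e=jw([-40+edge,-12,0]);t=e-.0872*np.array([np.cos(YAW),np.sin(YAW),0]);r=np.sqrt(t[0]**2+t[1]**2-.01)
    print(edge,t,r)
    for Lt in(.2,.28,.35):print(Lt,[ik(r,.08,k,Lt) for k in(0,10,20,30)])
e=jw([-25,-12,108]);d=np.array([np.cos(YAW),np.sin(YAW),0])
e=jw([-55,-12,0]);t=e-.0872*d;t[2]=.0806;print(todelta(t,down(-90+1.7)))
E
```

```text
[ 0.43288657  0.56508811 -0.04122186] [-0.00353649  0.00055162 -0.00229469 -0.0001385   0.00484252 -0.00086996
  0.00174097  0.00045684]
-15 [ 0.43041858 -0.12381326  0.        ] 0.4365660080107332
0.2 [array([-0.08,  2.23,  0.99]), array([-0.17,  2.31,  0.82]), array([-0.24,  2.4 ,  0.64]), array([-0.31,  2.48,  0.45])]
0.28 [array([-0.08,  2.23,  0.99]), array([-0.2 ,  2.35,  0.82]), array([-0.31,  2.46,  0.65]), array([-0.41,  2.57,  0.46])]
0.35 [array([-0.08,  2.23,  0.99]), array([-0.23,  2.37,  0.83]), array([-0.38,  2.51,  0.66]), array([-0.53,  2.66,  0.49])]
13 [ 0.45840626 -0.1229826   0.        ] 0.4639623033607858
0.2 [array([-0.02,  2.17,  0.99]), array([-0.1 ,  2.25,  0.81]), array([-0.17,  2.33,  0.62]), array([-0.22,  2.41,  0.43])]
0.28 [array([-0.02,  2.17,  0.99]), array([-0.13,  2.29,  0.81]), array([-0.23,  2.4 ,  0.63]), array([-0.32,  2.51,  0.43])]
0.35 [array([-0.02,  2.17,  0.99]), array([-0.16,  2.31,  0.81]), array([-0.29,  2.45,  0.63]), array([-0.42,  2.59,  0.44])]
(array([0.125 , 0.0099, 0.119 ]), array([ 0.  ,  0.04, -1.71]))
```

>>> step_arm --gripper '[1,1,1,1,1,1,1,1,1,1]' --linear '[[0.05,0.01,0],[0.1,0.01,0],[0.125,0.01,0],[0.125,0.01,0.04],[0.125,0.01,0.08],[0.125,0.01,0.11],[0.125,0.01,0.119],[0.125,0.01,0.119],[0.125,0.01,0.119],[0.125,0.01,0.119]]' --delta_rot '[[0,0,0],[0,0,-1],[0,0,-1.7],[0,0,-1.7],[0,0,-1.7],[0,0,-1.7],[0,0,-1.7],[0,0,-1.7],[0,0,-1.7],[0,0,-1.7]]'

```text
time: 10.7
eef_pos: [0.4312, -0.1251, 0.0822]
tcp_rot: [0.717, -0.697, 0.001, -0.0]
contact_force: [-0.2, -0.2, -3.8]
opening: 0.194
```

```bash
python3 - <<'E'
from h import *
c=cam('wrist','pics/w7.png');s=ctrl.get_state()
print(s['time'],s['eef_pos'],s['tcp_rot'].round(4),s['opening'],s['contact_force'],s['wrist_torque'].round(2),s['qpos'].round(3))
for n,p in(('slotmid',[-40,-11,108]),('slotL',[-40,8,105]),('slotR',[-40,-30,105]),('top',[-40,-36,121]),('edge pred',[-55,-12,108])):print(n,proj(c,jw(p)))
b=cam('scene','pics/s7.png')
x=cv2.resize(cv2.imread('pics/w7.png')[0:200,200:440],(720,600),interpolation=cv2.INTER_CUBIC)
cv2.imwrite('pics/w7b.png',x)
E
```

```text
10.75 [ 0.43093228 -0.12504363  0.08197324] [ 7.172e-01 -6.968e-01  1.200e-03 -3.000e-04] 0.19629111310969297 [ 1.03779655 -0.43895329 -3.36406043] [-0.11 -0.06  0.03] [-0.509 -0.071  2.221  0.     0.99   1.033]
slotmid [311.56047642  17.1232858 ]
slotL [260.62816887  19.43082856]
slotR [362.72732251  19.38942163]
top [387.48888094   5.79968986]
edge pred [314.43631742  61.64262579]
```

View pics/w7b.png

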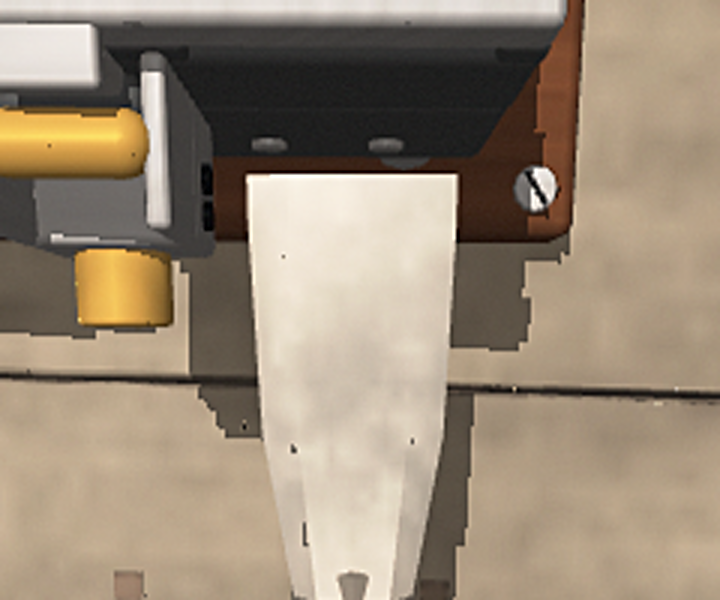

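The blade edge, at px (282–352, 58), sits squarely before the slot, which spans columns 263–366, and it is clear of the catch. Insert gently.

>>> step_arm --gripper '[1,1,1,1]' --linear '[[0,-0.005,0],[0,-0.01,0],[0,-0.01,0],[0,-0.01,0]]' --delta_rot '[[0,0,0],[0,0,0],[0,0,0],[0,0,0]]'

```text
time: 11.3
eef_pos: [0.44, -0.1243, 0.0806]
tcp_rot: [0.717, -0.697, -0.0, 0.0]
contact_force: [0.9, 0.3, -3.1]
opening: 0.197
```

```bash
python3 - <<'E'
from h import *
s=ctrl.get_state();print(s['eef_pos'],s['contact_force'])
E
```

```text
[ 0.44001381 -0.12431093  0.08057228] [ 0.9397118   0.26404765 -3.06490559]
```

>>> step_arm --gripper '[1,1,1,1]' --linear '[[0,-0.005,0],[0,-0.009,0],[0,-0.012,0],[0,-0.012,0]]' --delta_rot '[[0,0,0],[0,0,0],[0,0,0],[0,0,0]]'

```text
time: 11.8
eef_pos: [0.4523, -0.124, 0.0807]
tcp_rot: [0.717, -0.697, 0.0, 0.0]
contact_force: [-1.1, 0.3, -3.5]
opening: 0.198
```

>>> step_arm --gripper '[1,1,1]' --linear '[[0,-0.003,0],[0,-0.006,0],[0,-0.006,0]]' --delta_rot '[[0,0,0],[0,0,0],[0,0,0]]'

```text
time: 12.18
eef_pos: [0.4583, -0.1239, 0.0808]
tcp_rot: [0.717, -0.697, 0.0, -0.0]
contact_force: [-0.4, -0.5, -3.1]
opening: 0.193
```

>>> step_arm --gripper '[1,1,1]' --linear '[[0,-0.002,0],[0,-0.003,0],[0,-0.003,0]]' --delta_rot '[[0,0,0],[0,0,0],[0,0,0]]'

```text
time: 12.55
eef_pos: [0.4611, -0.1237, 0.0807]
tcp_rot: [0.717, -0.697, -0.0, 0.0]
contact_force: [-0.3, -0.3, -3.9]
opening: 0.195
```

>>> step_arm --gripper '[1,1,1,1,1,1,1]' --linear '[[0,-0.002,0.006],[0,-0.005,0.012],[0,-0.008,0.018],[0,-0.0115,0.0225],[0,-0.014,0.026],[0,-0.0155,0.028],[0,-0.0155,0.028]]' --delta_rot '[[5,0,0],[10,0,0],[15,0,0],[19,0,0],[22,0,0],[24,0,0],[24,0,0]]'

```text
time: 13.42
eef_pos: [0.4767, -0.1235, 0.0532]
tcp_rot: [0.702, -0.682, 0.145, -0.149]
contact_force: [0.8, 0.9, -2.3]
opening: 0.194
```

```bash
cat > st.py <<'E'
from h import *
c=cam('wrist');s=ctrl.get_state();Rt=R.from_quat(s['tcp_rot'])
off=np.array([0,-.0872,-.0274])
e=s['eef_pos']+Rt.apply(off)
Rj=R.from_euler('z',YAW)
print('edge(jig mm)',((Rj.inv().apply(e-J))*1000).round(1),'tcp',s['eef_pos'].round(4),'tilt',np.degrees(np.arccos(-Rt.as_matrix()[2,2])).round(1),'open',round(s['opening'],3),'F',s['contact_force'].round(1),'M',s['wrist_torque'].round(2),'q',s['qpos'].round(2),s['time'])
E
python3 st.py
```

```text
edge(jig mm) [-27.4 -13.1 113.7] tcp [ 0.4767 -0.1235  0.0532] tilt 24.0 open 0.2 F [ 1.3 -0.9 -1.7] M [0.01 0.31 0.  ] q [-0.6  -0.12  2.38  0.45  0.58  0.61] 13.475
```

The nominal edge is at z = 113.7 mm and the forces stay low. I'll raise it along the leaf's arc, starting with two small points, then check.

>>> step_arm --gripper '[1,1,1,1,1]' --linear '[[0,-0.003,-0.003],[0,-0.008,-0.007],[0,-0.012,-0.012],[0,-0.015,-0.017],[0,-0.015,-0.017]]' --delta_rot '[[0,0,0],[0,0,0],[0,0,0],[0,0,0],[0,0,0]]'

```text
time: 14.1
eef_pos: [0.4829, -0.1219, 0.0743]
tcp_rot: [0.702, -0.681, 0.143, -0.149]
contact_force: [-2.8, 4.0, -3.3]
opening: 0.197
```

```bash
python3 st.py; python3 - <<'E'
from h import *
c=cam('wrist','pics/w8.png')
cv2.imwrite('pics/w8b.png',cv2.imread('pics/w8.png')[0:260,140:500])
E
```

```text
edge(jig mm) [-21.  -11.7 134.7] tcp [ 0.483  -0.1219  0.0743] tilt 23.9 open 0.201 F [-1.5  4.6 -3.2] M [0.52 0.6  0.51] q [-0.58 -0.15  2.36  0.41  0.63  0.66] 14.15
```

View pics/w8b.png

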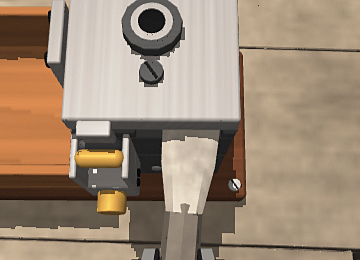

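```bash
python3 - <<'E'
from h import *
c=cam('wrist')
for th in(0,.1,.2,.35,.45):
    o=[]
    for y in(36,-36):
        for (r,n) in((87,5),(87,-5)):
            o+=[proj(c,jw([47-r*np.cos(th)+n*np.sin(th),y,116+r*np.sin(th)+n*np.cos(th)])).round(0).tolist()]
    print(th,o)
print('cap/tip proj',proj(c,jw([-21,-11.7,134.7])),proj(c,jw([-26,-12,112])),proj(c,jw([-40,-36,105])),proj(c,jw([-40,36,105])))
E
```

```text
0 [[199.0, 122.0], [207.0, 132.0], [378.0, 123.0], [374.0, 132.0]]
0.1 [[191.0, 111.0], [200.0, 124.0], [382.0, 111.0], [378.0, 124.0]]
0.2 [[183.0, 96.0], [193.0, 113.0], [387.0, 96.0], [382.0, 113.0]]
0.35 [[168.0, 64.0], [179.0, 89.0], [394.0, 64.0], [388.0, 89.0]]
0.45 [[157.0, 37.0], [170.0, 68.0], [400.0, 37.0], [393.0, 68.0]]
cap/tip proj [317.87464348  58.7924114 ] [318.58474898 100.11612031] [372.06575166 136.82236116] [211.56100483 136.68836914]
```

The leaf corners at px (202,122) and (380,120) match a leaf angle of 0, so it is still shut and the chisel turned in the grip instead. Its tip is still in the slot. I'll use it as a real lever: press the hand down so the slot lip is the fulcrum.

>>> step_arm --gripper '[1,1,1,1,1]' --linear '[[0,0.001,0.005],[0,0.002,0.01],[0,0.003,0.015],[0,0.003,0.0195],[0,0.003,0.0195]]' --delta_rot '[[1,0,0],[2,0,0],[3,0,0],[4,0,0],[4,0,0]]'

```text
time: 14.88
eef_pos: [0.4885, -0.1227, 0.0554]
tcp_rot: [0.696, -0.676, 0.168, -0.173]
contact_force: [-2.6, 2.6, -5.1]
opening: 0.193
```

```bash
cat >> st.py <<'E'
# leaf angle from its left-front / right-front top corner: brightness edge between leaf (bright, low saturation) along columns
cv2.imwrite('pics/now.png',c['frame'][:,:,::-1])
Lf={}
g=cv2.cvtColor(c['frame'],cv2.COLOR_RGB2GRAY).astype(int)
for th in(0,.05,.1,.15,.2,.3,.4):
    T=[proj(c,jw([47-87*np.cos(th)+5*np.sin(th),y,116+87*np.sin(th)+5*np.cos(th)])) for y in(-30,30)]
    Lf[th]=[(t.round(0).astype(int).tolist()) for t in T]
print(Lf)
for y,(u,v) in zip((-30,30),Lf[0]):
    col=g[max(0,v-60):v+20,u]; print('col',u,'from',max(0,v-60),col[::2].tolist())
E
python3 st.py
```

```text
edge(jig mm) [-19.9 -12.6 120.5] tcp [ 0.4885 -0.1227  0.0554] tilt 28.0 open 0.198 F [-2.5  2.9 -3.9] M [0.23 0.95 0.39] q [-0.6  -0.12  2.39  0.57  0.54  0.49] 14.925
{0: [[367, 107], [198, 107]], 0.05: [[369, 99], [194, 99]], 0.1: [[371, 91], [189, 91]], 0.15: [[373, 81], [184, 81]], 0.2: [[375, 70], [179, 70]], 0.3: [[379, 44], [169, 44]], 0.4: [[384, 11], [157, 11]]}
col 367 from 47 [207, 207, 208, 205, 208, 206, 207, 205, 208, 207, 207, 206, 205, 207, 205, 209, 190, 172, 124, 83, 85, 84, 81, 80, 82, 81, 83, 52, 53, 53, 50, 52, 53, 53, 53, 52, 53, 51, 39, 38]
col 198 from 47 [214, 213, 212, 211, 210, 210, 207, 207, 208, 208, 208, 208, 207, 208, 208, 205, 186, 149, 205, 212, 212, 215, 214, 209, 214, 194, 142, 84, 82, 74, 84, 85, 83, 78, 100, 104, 111, 100, 86, 76]
```

The leaf's top edge is now at row 82, which is about 0.145 rad, and the nominal tip height agrees at 120.5 mm. The catch has let go. Lift along the arc.

>>> step_arm --gripper '[1,1,1,1]' --linear '[[0,-0.003,-0.005],[0,-0.005,-0.009],[0,-0.007,-0.013],[0,-0.007,-0.013]]' --delta_rot '[[0,0,0],[0,0,0],[0,0,0],[0,0,0]]'

```text
time: 15.42
eef_pos: [0.4895, -0.1237, 0.0714]
tcp_rot: [0.696, -0.676, 0.17, -0.174]
contact_force: [0.4, 0.0, -5.0]
opening: 0.196
```

```bash
python3 st.py
```

```text
edge(jig mm) [-19.3 -13.6 136.3] tcp [ 0.4894 -0.1237  0.0711] tilt 28.1 open 0.198 F [ 1.  -0.6 -5.1] M [-0.08  0.71  0.04] q [-0.6  -0.15  2.39  0.54  0.57  0.53] 15.475
{0: [[359, 129], [209, 129]], 0.05: [[360, 123], [206, 124]], 0.1: [[361, 117], [202, 117]], 0.15: [[363, 109], [198, 109]], 0.2: [[364, 100], [194, 100]], 0.3: [[367, 80], [186, 80]], 0.4: [[371, 55], [177, 55]]}
col 359 from 69 [108, 107, 104, 100, 100, 100, 93, 93, 77, 125, 122, 119, 121, 120, 117, 118, 118, 119, 118, 119, 118, 117, 118, 117, 118, 115, 115, 109, 182, 182, 177, 176, 178, 182, 188, 197, 202, 206, 155, 67]
col 209 from 69 [208, 204, 208, 192, 101, 113, 101, 81, 93, 95, 95, 94, 95, 94, 91, 90, 92, 68, 109, 111, 97, 86, 76, 61, 44, 66, 116, 114, 114, 113, 114, 116, 111, 113, 112, 120, 37, 250, 242, 243]
```

Leaf at about 0.31 rad and following the tip. Continue the swing to near upright.

>>> step_arm --gripper '[1,1,1,1,1,1,1,1,1]' --linear '[[0,-0.005,-0.006],[0,-0.01,-0.012],[0,-0.018,-0.017],[0,-0.026,-0.02],[0,-0.034,-0.023],[0,-0.041,-0.0245],[0,-0.049,-0.025],[0,-0.056,-0.0245],[0,-0.056,-0.0245]]' --delta_rot '[[0,0,0],[0,0,0],[0,0,0],[0,0,0],[0,0,0],[0,0,0],[0,0,0],[0,0,0],[0,0,0]]'

```text
time: 16.6
eef_pos: [0.5276, -0.1223, 0.1189]
tcp_rot: [0.696, -0.676, 0.17, -0.174]
contact_force: [-0.1, 0.0, -3.3]
opening: 0.197
```

```bash
python3 st.py|head -1; python3 - <<'E'
from h import *
c=cam('wrist','pics/w9.png')
for th in (.0,.35,1.,1.2,1.4,1.57):
    print(th,[proj(c,jw([47-r*np.cos(th),y,116+r*np.sin(th)])).round(0).tolist() for r,y in((87,36),(87,-36),(11,36),(11,-36))])
E
```

```text
edge(jig mm) [ 18.7 -13.2 183.8] tcp [ 0.5272 -0.1221  0.1186] tilt 28.1 open 0.19 F [-1.   0.  -3.4] M [0.05 0.47 0.01] q [-0.55 -0.15  2.28  0.44  0.64  0.69] 16.65
0.0 [[225.0, 240.0], [361.0, 240.0], [232.0, 109.0], [357.0, 109.0]]
0.35 [[207.0, 219.0], [369.0, 219.0], [231.0, 104.0], [358.0, 104.0]]
1.0 [[174.0, 96.0], [385.0, 96.0], [229.0, 92.0], [359.0, 92.0]]
1.2 [[169.0, 40.0], [387.0, 40.0], [229.0, 88.0], [359.0, 88.0]]
1.4 [[167.0, -14.0], [388.0, -14.0], [229.0, 84.0], [359.0, 83.0]]
1.57 [[170.0, -54.0], [387.0, -54.0], [229.0, 80.0], [359.0, 80.0]]
```

View pics/w9.png

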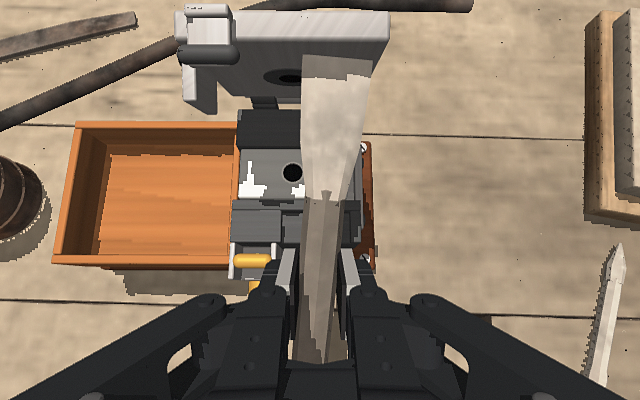

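The leaf stands at about 1.25 rad with the blade behind it, and the spacer is visible in the channel with its hole at (292,173). Push it past upright.

>>> step_arm --gripper '[1,1,1,1,1,1,1,1,1]' --linear '[[0,-0.007,0.001],[0,-0.014,0.003],[0,-0.021,0.005],[0,-0.028,0.009],[0,-0.035,0.013],[0,-0.042,0.018],[0,-0.042,0.018],[0,-0.042,0.018],[0,-0.042,0.018]]' --delta_rot '[[0,0,0],[0,0,0],[0,0,0],[0,0,0],[0,0,0],[0,0,0],[0,0,0],[0,0,0],[0,0,0]]'

```text
time: 17.82
eef_pos: [0.5718, -0.1205, 0.1217]
tcp_rot: [0.696, -0.676, 0.168, -0.173]
contact_force: [-0.1, 0.2, -3.6]
opening: 0.19
```

```bash
python3 st.py|head -1; python3 - <<'E'
from h import *
c=cam('wrist','pics/w10.png');t=cam('top')
for th in (1.57,1.8,2.5,3.0):
    for n,k in(('w',c),('t',t)):print(n,th,[proj(k,jw([47-r*np.cos(th),y,116+r*np.sin(th)])).round(0).tolist() for r,y in((87,36),(87,-36),(11,36),(11,-36))])
hsv=cv2.cvtColor(t['frame'],cv2.COLOR_RGB2HSV)
m=((hsv[...,1]<40)&(hsv[...,2]>130)).astype('uint8')
print('bright in top window rows130-200 cols 340-385, per row:',{r:int(m[r,340:385].sum()) for r in range(126,204,3)})
h=cv2.cvtColor(c['frame'],cv2.COLOR_RGB2HSV);m=((h[...,1]<40)&(h[...,2]>130)).astype('uint8')
print({r:int(m[r,180:400].sum()) for r in range(0,200,8)})
E
```

```text
edge(jig mm) [ 63.4 -13.  186.9] tcp [ 0.5719 -0.1206  0.1218] tilt 28.0 open 0.188 F [ 0.1  0.1 -2.9] M [-0.03  0.45  0.06] q [-0.49 -0.05  2.18  0.42  0.62  0.76] 17.875
w 1.57 [[161.0, 71.0], [392.0, 71.0], [226.0, 159.0], [361.0, 159.0]]
t 1.57 [[351.0, 153.0], [377.0, 152.0], [348.0, 159.0], [372.0, 157.0]]
w 1.8 [[170.0, 22.0], [387.0, 22.0], [226.0, 155.0], [361.0, 154.0]]
t 1.8 [[350.0, 146.0], [376.0, 145.0], [348.0, 158.0], [372.0, 157.0]]
w 2.5 [[211.0, -17.0], [368.0, -17.0], [229.0, 147.0], [360.0, 147.0]]
t 2.5 [[348.0, 132.0], [373.0, 130.0], [348.0, 156.0], [372.0, 155.0]]
w 3.0 [[234.0, 19.0], [357.0, 19.0], [231.0, 147.0], [358.0, 147.0]]
t 3.0 [[347.0, 130.0], [371.0, 129.0], [348.0, 156.0], [372.0, 154.0]]
bright in top window rows130-200 cols 340-385, per row: {126: 0, 129: 0, 132: 18, 135: 24, 138: 23, 141: 15, 144: 12, 147: 15, 150: 16, 153: 15, 156: 5, 159: 8, 162: 0, 165: 0, 168: 0, 171: 15, 174: 13, 177: 11, 180: 4, 183: 0, 186: 0, 189: 0, 192: 0, 195: 0, 198: 0, 201: 0}
{0: 111, 8: 137, 16: 149, 24: 148, 32: 146, 40: 146, 48: 157, 56: 112, 64: 74, 72: 69, 80: 63, 88: 64, 96: 78, 104: 110, 112: 96, 120: 94, 128: 93, 136: 87, 144: 95, 152: 48, 160: 48, 168: 49, 176: 4, 184: 3, 192: 0}
```

The leaf lies over on its stop: the top view's bright rows 131–156 match 3.0 rad. Next I back off, set the tool vertical, turn 90° and go to the channel-mouth side.

```bash
python3 - <<'E'
from h import *
print(todelta([.50,-.13,.20],down(-88.3)))
print(todelta(jw([0,-165,200]),down(1.7)))
a=(R.from_quat(ctrl.get_state()['tcp_rot']).inv()*down(-88.3)*R.from_euler('z',-45,degrees=True)).as_rotvec(degrees=True);print(a, todelta(jw([-20,-100,230]),down(0)))
E
```

```text
(array([ 0.0073,  0.0271, -0.1028]), array([-2.801e+01, -2.000e-02, -6.000e-02]))
(array([ 0.152 , -0.0374, -0.0686]), array([-21.95, -21.98, -88.1 ]))
[-26.53580695 -11.01327848 -44.14101014] (array([ 0.087 , -0.0337, -0.1045]), array([-22.18, -21.56, -86.44]))
```

>>> step_arm --gripper '[1,1,1,1,1,1,1,1,1,1,1,1,1,1,1,1]' --linear '[[0,0.01,-0.02],[0,0.02,-0.05],[0.004,0.027,-0.08],[0.007,0.027,-0.103],[0.03,0.01,-0.103],[0.05,0,-0.103],[0.07,-0.01,-0.103],[0.085,-0.02,-0.103],[0.1,-0.025,-0.1],[0.115,-0.03,-0.095],[0.13,-0.035,-0.085],[0.14,-0.037,-0.075],[0.152,-0.037,-0.069],[0.152,-0.037,-0.069],[0.152,-0.037,-0.069],[0.152,-0.037,-0.069]]' --delta_rot '[[-7,0,0],[-14,0,0],[-21,0,0],[-28,0,0],[-28,-3,-10],[-28,-5,-20],[-27.5,-8,-30],[-26.5,-11,-44],[-26,-13,-53],[-25,-16,-62],[-24,-18,-71],[-23,-20,-80],[-22,-22,-88],[-22,-22,-88],[-22,-22,-88],[-22,-22,-88]]'

```text
time: 19.98
eef_pos: [0.5768, -0.2721, 0.2006]
tcp_rot: [1.0, 0.014, -0.0, 0.0]
contact_force: [-0.1, 0.1, -3.2]
opening: 0.201
```

```bash
python3 st.py | head -1; python3 - <<'E'
from h import *
c=cam('wrist','pics/w11.png')
cv2.imwrite('pics/w11b.png',c['frame'][:300,100:600,::-1])
E
```

```text
edge(jig mm) [-1.00e-01 -7.74e+01  2.28e+02] tcp [ 0.5768 -0.2721  0.2006] tilt 0.0 open 0.195 F [-0.  -0.4 -3.3] M [ 0.02  0.03 -0.03] q [-0.6   0.21  1.68 -0.    1.25 -0.63] 20.025
```

View pics/w11b.png

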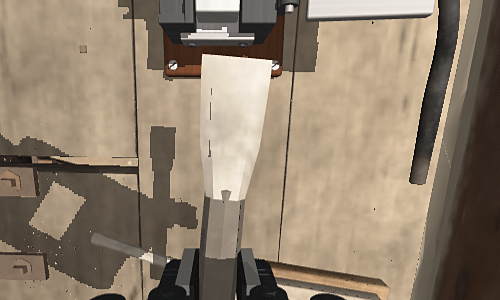

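The blade sits yawed about 5° to the right in the grip: edge from (304,54) to (371,60), shank centre near column 322. Its roll is level. Correct the yaw and come down before the channel mouth.

>>> step_arm --gripper '[1,1,1,1,1,1]' --linear '[[0,-0.01,0.03],[0,-0.02,0.07],[-0.001,-0.025,0.11],[-0.001,-0.025,0.129],[-0.001,-0.025,0.129],[-0.001,-0.025,0.129]]' --delta_rot '[[0,0,-3],[0,0,-5],[0,0,-5],[0,0,-5],[0,0,-5],[0,0,-5]]'

```text
time: 20.82
eef_pos: [0.5763, -0.2487, 0.0734]
tcp_rot: [0.998, 0.058, 0.001, 0.001]
contact_force: [-0.3, -0.6, -3.1]
opening: 0.191
```

```bash
python3 st.py | head -1; python3 - <<'E'
from h import *
c=cam('wrist','pics/w12.png')
for n,p in(('mouth L',[-16,-36,111]),('mouth R',[16,-36,111]),('fl L',[-16,-36,80]),('fl R',[16,-36,80]),('stop',[0,-41,85]),('tipnom',[0,-53,99])):print(n,proj(c,jw(p)).round(1))
cv2.imwrite('pics/w12b.png',cv2.resize(c['frame'][:160,200:440,::-1],(720,480),interpolation=cv2.INTER_CUBIC))
E
```

```text
edge(jig mm) [ -7.4 -54.3 100.9] tcp [ 0.5765 -0.2488  0.0737] tilt 0.2 open 0.19 F [ 0.3  0.8 -2.7] M [ 0.04 -0.03 -0.01] q [-0.57  0.32  1.8  -0.    1.02 -0.68] 20.875
mouth L [296.4  -7.7]
mouth R [393.6   1.8]
fl L [300.7  18.4]
fl R [377.3  25.7]
stop [338.6  32.5]
tipnom [337.7  58.9]
```

View pics/w12b.png

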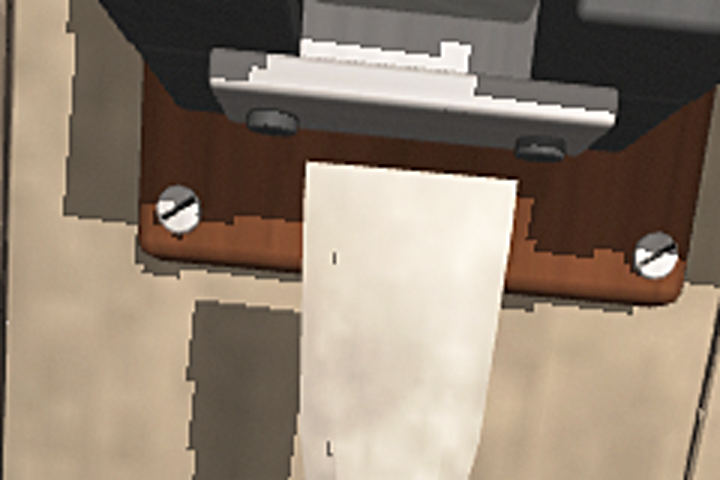

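The edge at px (302–372, 54–61) is parallel to the stop plate and centred on the channel floor, which spans px 300–379. Push along the channel.

>>> step_arm --gripper '[1,1,1,1,1,1]' --linear '[[0.0009,-0.01,0],[0.0017,-0.02,0],[0.0026,-0.03,0],[0.0035,-0.04,0],[0.0044,-0.05,0],[0.0044,-0.05,0]]' --delta_rot '[[0,0,0],[0,0,0],[0,0,0],[0,0,0],[0,0,0],[0,0,0]]'

```text
time: 21.68
eef_pos: [0.5732, -0.1961, 0.0709]
tcp_rot: [0.998, 0.058, -0.001, -0.001]
contact_force: [0.3, -0.4, -2.7]
opening: 0.203
```

```bash
python3 st.py | head -1
```

```text
edge(jig mm) [-9.1 -2.1 98.4] tcp [ 0.5733 -0.1966  0.0709] tilt 0.1 open 0.192 F [ 0.3  0.4 -3.4] M [ 0.03  0.03 -0.03] q [-0.5   0.29  1.85 -0.    1.01 -0.61] 21.725
```

>>> step_arm --gripper '[1,1,1,1,1,1]' --linear '[[0.001,-0.008,0],[0.002,-0.016,0],[0.003,-0.024,0],[0.004,-0.033,0],[0.004,-0.033,0],[0.004,-0.033,0]]' --delta_rot '[[0,0,0],[0,0,0],[0,0,0],[0,0,0],[0,0,0],[0,0,0]]'

```text
time: 22.48
eef_pos: [0.5737, -0.164, 0.0711]
tcp_rot: [0.998, 0.058, -0.001, -0.0]
contact_force: [0.3, 0.3, -2.6]
opening: 0.193
```

```bash
python3 st.py | head -1; python3 - <<'E'
from h import *
t=cam('top','pics/t2.png');c=cam('wrist','pics/w13.png')
print('tray centre',proj(t,jw([0,101,46])),proj(c,jw([0,101,46])),proj(c,jw([0,36,80])))
a=cv2.resize(cv2.imread('pics/t2.png')[120:220,290:400],(440,400),interpolation=cv2.INTER_CUBIC)
b=cv2.imread('pics/w13.png')[:200,160:500]
o=np.zeros((400,790,3),'uint8');o[:,:440]=a;o[:200,450:790]=b;cv2.imwrite('pics/m13.png',o)
E
```

```text
edge(jig mm) [-7.6 30.3 98.6] tcp [ 0.5737 -0.1642  0.0712] tilt 0.1 open 0.195 F [-0.9 -0.7 -3.6] M [ 0.02 -0.05  0.06] q [-0.45  0.27  1.87 -0.    1.   -0.56] 22.525
tray centre [326.2598988  179.26027708] [347.16873054 -84.59517665] [337.06492868  53.64767945]
```

View pics/m13.png

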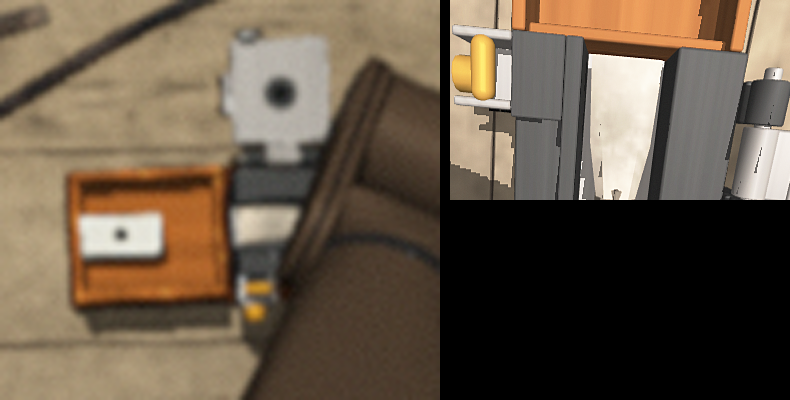

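The combined view shows the spacer lying flat in the tray, at (120,235) in its left panel, and the leaf resting on its stop. Withdraw the chisel and carry it back to its free spot on the bench.

>>> step_arm --gripper '[1,1,1,1,1,1,1,1]' --linear '[[-0.002,0.02,0],[-0.004,0.045,0],[-0.006,0.07,0],[-0.008,0.095,0],[-0.009,0.1,-0.03],[-0.009,0.1,-0.09],[-0.009,0.1,-0.14],[-0.009,0.1,-0.14]]' --delta_rot '[[0,0,0],[0,0,0],[0,0,0],[0,0,0],[0,0,0],[0,0,0],[0,0,0],[0,0,0]]'

```text
time: 23.62
eef_pos: [0.5792, -0.2678, 0.2182]
tcp_rot: [0.998, 0.057, 0.005, 0.004]
contact_force: [-0.3, -1.1, -3.1]
opening: 0.193
```

```bash
python3 st.py | head -1; python3 - <<'E'
from h import *
print(todelta([.495,.232,.20],down(-79)))
E
```

```text
edge(jig mm) [ -6.9 -72.  241.1] tcp [ 0.5775 -0.2665  0.214 ] tilt 0.3 open 0.195 F [ 0.4 -0.1 -4.1] M [ 0.04 -0.01 -0.03] q [-0.59  0.2   1.68 -0.    1.26 -0.71] 23.675
(array([-0.025 , -0.5047,  0.0121]), array([ 3.000e-02, -2.900e-01,  8.556e+01]))
```

>>> step_arm --gripper '[1,1,1,1,1,1,1,1,1,1,1,1,1]' --linear '[[-0.002,-0.04,0],[-0.004,-0.09,0],[-0.007,-0.14,0],[-0.009,-0.19,0],[-0.012,-0.24,0],[-0.014,-0.29,0],[-0.017,-0.34,0],[-0.019,-0.39,0.005],[-0.022,-0.44,0.01],[-0.024,-0.48,0.012],[-0.025,-0.505,0.012],[-0.025,-0.505,0.012],[-0.025,-0.505,0.012]]' --delta_rot '[[0,0,8],[0,0,17],[0,0,26],[0,0,35],[0,0,44],[0,0,53],[0,0,62],[0,0,70],[0,0,78],[0,0,85.5],[0,0,85.5],[0,0,85.5],[0,0,85.5]]'

```text
time: 25.3
eef_pos: [0.4928, 0.2333, 0.1973]
tcp_rot: [0.772, -0.635, -0.001, 0.002]
contact_force: [0.3, 0.1, -3.7]
opening: 0.193
```

```bash
python3 st.py | head -1; python3 - <<'E'
from h import *
c=cam('wrist','pics/w14.png')
E
```

```text
edge(jig mm) [ 17.1 357.1 224.9] tcp [0.4931 0.2331 0.1978] tilt 0.2 open 0.195 F [ 0.3  0.  -2.8] M [-0.02 -0.04 -0.  ] q [ 0.26  0.01  1.91 -0.    1.22  1.63] 25.35Traceback (most recent call last):
  File "st.py", line 16, in <module>
    col=g[max(0,v-60):v+20,u]; print('col',u,'from',max(0,v-60),col[::2].tolist())
        ~^^^^^^^^^^^^^^^^^^^^
IndexError: index 809 is out of bounds for axis 1 with size 640
```

>>> step_arm --gripper '[1,1,1,1,1,1,1]' --linear '[[0,0,0.06],[0,0,0.12],[0,0,0.16],[0,0,0.19],[0,0,0.205],[0,0,0.205],[0,0,0.205]]' --delta_rot '[[0,0,0],[0,0,0],[0,0,0],[0,0,0],[0,0,0],[0,0,0],[0,0,0]]'

```text
time: 26.28
eef_pos: [0.4947, 0.2345, -0.0041]
tcp_rot: [0.772, -0.635, 0.0, -0.001]
contact_force: [1.4, -0.1, -2.4]
opening: 0.192
```

>>> step_arm --gripper '[1,1,1,1]' --linear '[[0,0,0.004],[0,0,0.008],[0,0,0.008],[0,0,0.008]]' --delta_rot '[[0,0,0],[0,0,0],[0,0,0],[0,0,0]]'

```text
time: 26.78
eef_pos: [0.4931, 0.2343, -0.0137]
tcp_rot: [0.772, -0.635, -0.0, 0.0]
contact_force: [-1.0, 0.1, -2.1]
opening: 0.195
```

>>> step_arm --gripper '[1,1,1,1]' --linear '[[0,0,0.002],[0,0,0.003],[0,0,0.003],[0,0,0.003]]' --delta_rot '[[0,0,0],[0,0,0],[0,0,0],[0,0,0]]'

```text
time: 27.28
eef_pos: [0.4936, 0.2345, -0.016]
tcp_rot: [0.772, -0.635, -0.0, -0.0]
contact_force: [-1.5, -0.0, 3.0]
opening: 0.192
```

Contact with the bench (fz moved from about -3 to +3 N). Release by opening partway, rise straight up, then check.

>>> step_arm --gripper '[0.4,0.2,0.2,0.2,0.1,0.1,0.1,0.1,0.1,0.1]' --linear '[[0,0,0],[0,0,0],[0,0,0],[0,0,-0.01],[0,0,-0.04],[0,0,-0.09],[0,0,-0.15],[0,0,-0.2],[0,0,-0.22],[0,0,-0.22]]' --delta_rot '[[0,0,0],[0,0,0],[0,0,0],[0,0,0],[0,0,0],[0,0,0],[0,0,0],[0,0,0],[0,0,0],[0,0,0]]' --grip_force 20

```text
time: 28.52
eef_pos: [0.4947, 0.2346, 0.2063]
tcp_rot: [0.772, -0.635, 0.001, -0.002]
contact_force: [0.5, 0.0, -0.1]
opening: 0.443
```

```bash
python3 - <<'E'
from h import *
s=ctrl.get_state();print(s['time'],s['eef_pos'],s['opening'],s['contact_force'])
t=cam('top','pics/t3.png');c=cam('wrist','pics/w15.png')
a=cv2.imread('pics/w15.png')[:290,120:640]
b=cv2.resize(cv2.imread('pics/t3.png')[110:270,230:390],(300,300),interpolation=cv2.INTER_CUBIC)
o=np.zeros((595,520,3),'uint8');o[:290]=a;o[295:595,:300]=b;cv2.imwrite('pics/m15.png',o)
E
```

```text
28.525 [0.49467058 0.2346346  0.20633426] 0.4433116739021762 [ 0.534293    0.03298311 -0.06294335]
```

View pics/m15.png

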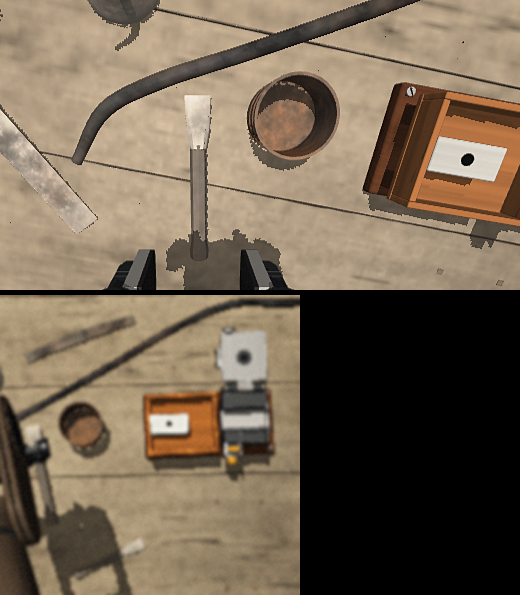

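The final view shows the chisel flat on the bench, edge at (197,96) and butt at (199,258). The spacer is in the tray, the leaf is over on its stop, and the tin, square and small chisel look undisturbed. Handing in.

```bash
python3 -c "
from plant import ctrl
print(ctrl.sign_off())"
```

```text
the job is handed in; nothing more can be done
None
```

The job is done and handed in at about 28.5 s of the 66 s allowed. I levered the leaf off its catch with the 176 mm cold chisel and swung it over onto its stop. I then pushed the spacer down the channel with the blade until it dropped into the tray, and laid the chisel back on the bench near where it had been.

**Last checks:**
- **Leaf:** in the top view its position matches 3.0 rad.
- **Spacer:** it lies flat in the tray, and the fingers never touched it.
- **Chisel:** it lies flat on the bench with its blade level.
- **Gripper:** it is well clear at 0.2 m, with contact force near zero.
- **Other things:** the tin, the try square and the smaller chisel looked unmoved. The oil can is only partly in the last picture, and the punch and whetstone were not in it.

**What went wrong or disagreed:**
- **First grasp:** it closed on nothing. The real fingertips stand about 20–25 mm behind the stated tool point, so I went lower and gripped on the second try.
- **First lever stroke:** the chisel turned in the grip and the leaf stayed shut. Pressing the hand down, with the slot's lip as the fulcrum, then released it.
- **Chisel yaw:** it stayed about 5° off in the grip, and I corrected for that before the push.
- **Shank width:** it measured about 17 mm, against the 21 mm given. The length (177 mm) and blade width (26 mm) both matched.
- **Pictures:** I viewed 16, against a budget of 10.

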